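# Draw up a crate board with its cam lock

### The job

Slide the loose upright board of the knock-down crate towards the cam until it meets the two spring plungers and its bolt stands inside the open cam hook. Then turn the cam clockwise (seen from above) by its crank peg, roughly half a turn, until the hook has drawn the board hard against its wooden stops and the crank goes firmly tight - stop there without forcing it, let go, and leave everything else where it is.

Things in the scene. Friction and masses are not known exactly. Their poses are not given: they have to be found in the camera images.
- case: Crate corner fixed to the bench: plywood base 315 x 220 x 15 mm, from 185 mm before (-x) to 130 mm beyond the cam axis. Origin on the cam's vertical axis at bench height; +x is the way the board is pushed, z up. Two guide rails (12 mm thick, tops 45 mm above the bench) run from x -170 to -50 mm, inner faces at y +78 and -78 mm.
- stop_line (a point): Nominal stop line: midway between the two wooden stops, 45 mm before the cam axis, 40 mm above the bench. The stops (|y| 42 to 74 mm, tops 68 mm high) were fitted by hand: their faces lie up to 3.5 mm off this line. Each holds a sprung steel plunger (|y| 64 mm) standing 5.5 mm proud; both together push back about 4 N at first touch, 6 N when flush.
- board: Loose plywood board, about 0.5 kg, upright on the base between the rails (3 mm play each side): 18 mm thick (x), 150 wide (y), 48 high, top 63 mm above the bench, on a foot 8 mm thick, 70 wide, x -45 to +34 mm. Origin: centre of its underside, 15 mm above the bench; +x points to the cam. A steel bolt (8 mm thick, 41 mm above the bench) on its +x face ends in an upright pin.
- bolt_pin (a point): Top centre of the bolt's upright cross pin (10 mm in diameter, top 60 mm above the bench), 34.5 mm in +x from the board's centre plane. 21 to 29 mm before the cam axis when the board touches the plungers, 15 to 23 mm when drawn tight, as the stops lie.
- cam: Steel cam lock turning about its vertical z through its origin (same point as the case's). A C-shaped spiral hook 50 to 70 mm above the bench hangs under a bar (16 mm wide, top at 76 mm) that carries the crank peg along the cam's +y. At the start its mouth faces the board (axes 0 to 0.3 rad counter-clockwise of the case's). The hook catches a pin less than 30 mm before the axis.
- crank_peg (a point): Top centre of the black upright crank peg: 16 mm in diameter, 76 to 117 mm above the bench, 55 mm from the cam axis. Starts on the left (+y); clockwise it goes round the far side. Needs a few N, rising slowly (4 mm draw per rad); after 2 to 4.3 rad it goes tight and the load climbs steeply: a push of 10 to 14 N is firm, much more strains the bolt. Stays where left.
- clamp_ring: Bystander: steel ring, 40 mm in diameter, 12 mm high, lying on the far left corner of the crate base. Leave it.
- small_carton: Bystander: cardboard carton 45 x 60 x 35 mm on the far right corner of the crate base. Leave it.
- yellow_bin: Bystander: yellow open bin 160 x 110 x 75 mm on the bench to the left. Leave it.
- elbow: Bystander: stainless pipe elbow about 80 mm high standing to the right. Leave it.
- driver: Bystander: screwdriver lying to the right. Leave it.
Mind the look-alikes: they are no part of the job. Several things have the shape of the board; the one meant has the colours described above.

How it is judged:
By the outcome, as a careful person would: the job done as asked, in the order asked, and still so for the second after the job is handed in, with the robot touching nothing.
It also fails if it takes over 72 s, if anything falls off the work surface, if the arm or the gripper's body presses on something with over 40 N, if the wrist force passes 120 N, or if a joint passes its speed limit or range.

### The arm

A 6-joint arm with a two-finger parallel gripper is mounted at the origin on the work surface. World frame = base frame: x ahead of the robot, y to its left, z up, the work surface at z = 0. Lengths are in mm, angles in degrees, forces in N, time in s.
With the tool pointing down it reaches from about 350 to 800 mm from the base axis. Payload 7.3 kg.
Tool frame: the origin (TCP) lies midway between the tips of the shut fingers; the grasp point (between the pads) lies 19 mm behind it; z points along the fingers, y is the line along which they close (so a half turn about z gives the same grasp; the last joint's range is limited). The gripper opens to 85 mm and grips with 20 to 120 N. Pads are 22 mm wide; open, the fingers measure 114 mm over their backs; the gripper's body (76 mm by 85 mm) begins 54 mm behind the grasp point. The pads swing forward as they close: fully open they stand 13 mm farther back than shut.
Start: joints at [60.791, 19.595, 87.324, -0, 73.075, -8.365], TCP at [186.798, 490.668, 193.222] pointing down, gripper open.
Joint ranges: [-145.02, 145.02], [-44.19, 115.74], [2.07, 154.8], [-57.11, 237.11], [16.16, 152.29], [-177.93, 177.93]. Speed limits (degrees/s): [147.25, 147.25, 180, 180, 180, 180].

### API

Orientations are given as [roll, pitch, yaw] about the fixed x, y, z axes, in that order (R = Rz(yaw) Ry(pitch) Rx(roll)).
In Python, from bench import bot, cams gives the robot as it stands.
- The arm moves only by the tool servo_tool, never from a script. Its argument "increments" is a list of rows, each an object of numbers: "x", "y", "z": the shift along the tool's x, y, z in units of 25 mm (1.0 is 25 mm); "turn": the turn about the tool's z in units of 6 degrees (1.0 is 6 degrees); "grip": the finger opening in mm, from 0 to 85.4. A call has 1 to 20 rows; each row shifts and turns the commanded pose from where the row before left it, along the tool's axes as they then stand; what a row does not reach is not made up. A row lasts 1/12 s, in which the tool goes at most 41.7 mm and 7.16 degrees, less where a joint would pass 70% of its speed; a pose out of reach is approached as far as the arm can. A call is refused whole if a number of a shift passes 1 or a number of a turn 1, either way. A call with a gripper value outside its range is refused whole. The fingers move at their own pace and stop on an object; "grip_force" is the grip in N (left out, the last holds). Time passes only in rows, so rows that do not move let the fingers close. It gives the time, the measured TCP pose, the force, the opening and the grip force at its end, in the units of the state.
- bot.read_state(): the state, without advancing time (a new reading comes with each control period).
- cams.camera(name): name is "scene" or "top"; returns the picture (384x512x3 uint8, blue, green, red); there is no depth.
- cams.camera_model(name): a dict with "vfov" (degrees; the focal length in pixels is half the picture's height over the tangent of half this angle, whatever the lens; pixels are square), "cx", "cy" (the principal point, pixels), "dist" ([k1, k2, p1, p2, k3] as OpenCV has them; the pictures are not rectified), "R" (3x3) and "t" (3): a world point X has camera coordinates R X + t. Camera axes: x right, y down, z forward; pixel columns grow to the right and rows downward; lengths in mm; the calibration is good to about 2 mm. A picture is of the moment at which its call begins. camera_model takes no time and is no camera call.
- bot.close_job(): hands the job in; it is judged then, once.
The state is a dict: "time_s": time; "joints": joint angles; "qd": joint speeds; "joint_torque": joint torques, N m; "ee_pos": TCP position; "tool_rot": TCP orientation; "ft_force": force on the tool from outside, world axes, zero at the start; "torque": the same for the moment, N m; "grip_width": opening from 0.0 (shut) to 1.0 (fully open); "gripper_force": force on a finger pad.
Only numpy, scipy, OpenCV 4.12 (cv2) and the standard library are available. Lean on these libraries where they do the work, as an engineer would, in place of code of your own. Each camera call takes 0.05 s, during which the arm holds its last target. There are 200 camera calls.

## Working session

There is one attempt and no reset: what is moved stays moved. The work goes in short steps, Python scripts to look and compute and a tool call to move; the robot and the scene stay as the last step left them, time stands still between calls to the robot, and variables do not carry over. Pictures are saved under pics/ and viewed, at most 10 in all, crops included, and the job is handed in when it is done.

Besides the shell and the picture viewer there is one more tool, called after "Emit:" as name(argument=value, ...), one argument or row to a line, values as JSON. servo_tool: Moves the arm, as the interface text tells. Its arguments: {"type":"object","properties":{"increments":{"type":"array","items":{"type":"object","properties":{"x":{"type":"number"},"y":{"type":"number"},"z":{"type":"number"},"turn":{"type":"number"},"grip":{"type":"number"}}}},"grip_force":{"type":"number"}},"required":["increments"]}

```bash
mkdir -p pics; cat > h.py <<'E'
import numpy as np, cv2
from bench import bot, cams
def ray(name,px):
    m=cams.camera_model(name); f=192/np.tan(np.radians(m["vfov"])/2)
    K=np.array([[f,0,m["cx"]],[0,f,m["cy"]],[0,0,1.]])
    u=cv2.undistortPoints(np.array([[px]],float),K,np.array(m["dist"],float))[0,0]
    R=np.array(m["R"]);t=np.array(m["t"]); return -R.T@t, R.T@np.array([u[0],u[1],1.])
def at(name,px,z):
    c,d=ray(name,px); return c+d*(z-c[2])/d[2]
def proj(name,X):
    m=cams.camera_model(name); f=192/np.tan(np.radians(m["vfov"])/2)
    K=np.array([[f,0,m["cx"]],[0,f,m["cy"]],[0,0,1.]])
    return cv2.projectPoints(np.array(X,float).reshape(-1,3),cv2.Rodrigues(np.array(m["R"],float))[0],np.array(m["t"],float),K,np.array(m["dist"],float))[0][:,0]
E
python3 - <<'E'
from h import *
a=cams.camera("scene");b=cams.camera("top")
cv2.imwrite("pics/s0.png",a);cv2.imwrite("pics/t0.png",b)
for n in("scene","top"): print(n, ray(n,(256,192)))
print(bot.read_state())
E
```

```text
scene (array([1152.75911439, -479.50274194,  825.13980172]), array([-0.57551977,  0.46928109, -0.6700856 ]))
top (array([ 354.72743956,   14.34805264, 1254.31023744]), array([ 0.15432437,  0.01837764, -0.98805061]))
{'time_s': 0.1, 'joints': array([ 6.07932302e+01,  1.96327603e+01,  8.73710259e+01, -1.67260098e-04,
        7.30745651e+01, -8.36539964e+00]), 'qd': array([-0.03269294, -0.06429405, -0.11218245,  0.05806192, -0.037829  ,
        0.01831375]), 'joint_torque': array([ 1.88938226e-03, -4.34453380e+01, -2.46489376e+01, -3.37163556e-05,
        4.69758481e-03, -2.05701201e-05]), 'ee_pos': array([186.56921355, 490.30100129, 192.59708305]), 'tool_rot': array([-1.79922459e+02, -1.12407258e-02,  1.59158671e+02]), 'ft_force': array([0.06163878, 0.72992354, 0.16367917]), 'torque': array([-0.02689497, -0.03171733,  0.04417515]), 'gripper_force': 0.0, 'grip_width': 1.004067089599315}
```

View pics/s0.png

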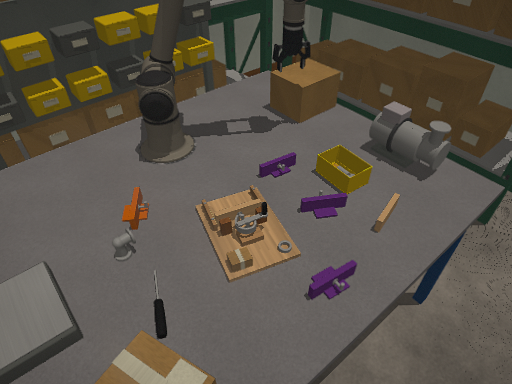

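View pics/t0.png

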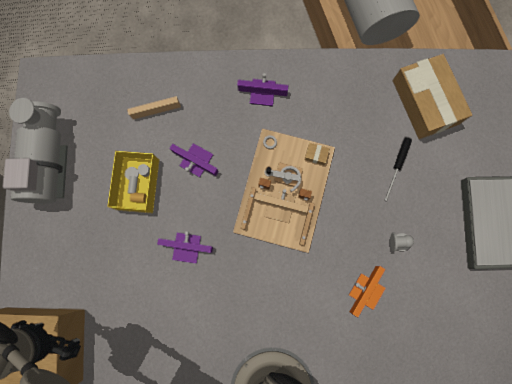

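The scene shows the crate at about scene (247,232) and top (285,190). The board-shaped candidates in the top view are purple at (262,90), (195,160) and (187,247), orange at (368,292), and the plywood one between the crate rails at (283,203). The plywood one fits, because it is wooden and stands between the rails. I'll confirm it in an enlarged crop.

```bash
python3 - <<'E'
import cv2,numpy as np
b=cv2.imread("pics/t0.png")[125:255,225:345];a=cv2.imread("pics/s0.png")[180:280,190:305]
cv2.imwrite("pics/t0c.png",cv2.resize(b,None,fx=4.6,fy=4.6,interpolation=cv2.INTER_CUBIC))
cv2.imwrite("pics/s0c.png",cv2.resize(a,None,fx=6,fy=6,interpolation=cv2.INTER_CUBIC))
E
```

```text
(no output)
```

View pics/t0c.png

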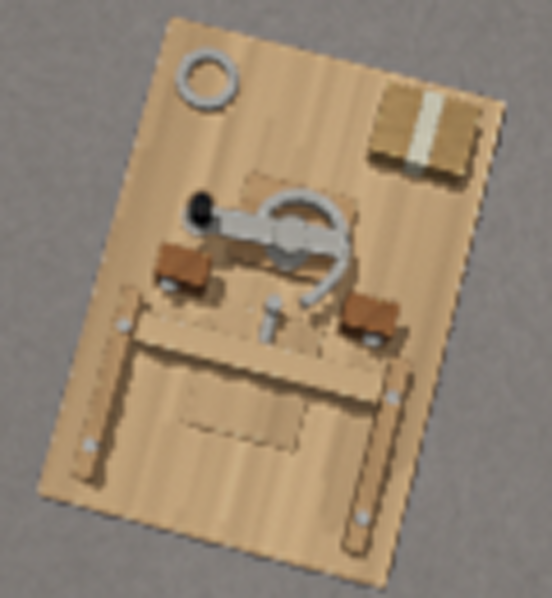

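View pics/s0c.png

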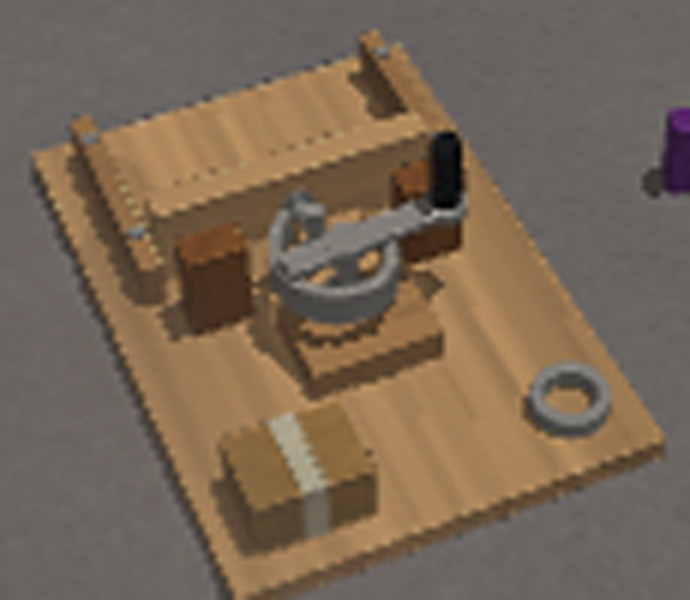

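The crops confirm the plywood board between the rails, with its pin at crop (273,303). In the top crop I read:
- Base corners: (172,17), (506,103), (385,587), (40,492)
- Board top: (135,345), (378,402), (380,370), (143,315)
- Crank peg top: (200,208)

```bash
python3 - <<'E'
from h import *
T=lambda x,y:((x+.5)/4.6-.5+225,(y+.5)/4.6-.5+125)
S=lambda x,y:((x+.5)/6-.5+190,(y+.5)/6-.5+180)
loc=np.array([[130,110],[130,-110],[-185,-110],[-185,110]],float)
P=np.array([at("top",T(*p),15)[:2] for p in[(172,17),(506,103),(385,587),(40,492)]])
lc=loc.mean(0);pc=P.mean(0);H=(loc-lc).T@(P-pc);yaw=np.arctan2(H[0,1]-H[1,0],H[0,0]+H[1,1])
R=np.array([[np.cos(yaw),-np.sin(yaw)],[np.sin(yaw),np.cos(yaw)]]);o=pc-R@lc
print("cam",o,"yaw",np.degrees(yaw),"res",P-(loc@R.T+o))
L=lambda X:(R.T@(X[:2]-o)).round(1)
print("peg",L(at("top",T(200,208),117)),at("top",T(200,208),117),"pin",L(at("top",T(273,302),60)),L(at("scene",S(300,200),60)))
print("peg s",L(at("scene",S(446,138),117)))
for p in[(135,345),(378,402),(380,370),(143,315)]:print("board",L(at("top",T(*p),63)))
for p in[(155,275),(208,290),(342,328),(395,342)]:print("stop",L(at("top",T(*p),68)))
print("base s far-left",L(at("scene",S(664,450),15)), L(at("scene",S(35,152),15)))
np.save("case.npy",[*o,yaw])
w=lambda x,y:(R@[x,y]+o).round(1)
print("board behind center", w(-90,0))
E
```

```text
cam [583.27559356 -52.39310863] yaw -15.81815603250933 res [[-0.98903559 -0.11200895]
 [-0.55585235  0.77239275]
 [ 0.64107873  0.65389256]
 [ 0.9038092  -1.31427636]]
peg [-7.3 55.4] [591.3090954    2.92599688 117.        ] pin [-40.   1.] [-48.5  -2.3]
peg s [-5.2 58. ]
board [-86.9  73.8]
board [-82.4 -74.2]
board [-63.5 -70.7]
board [-68.2  74. ]
stop [-43.8  73.1]
stop [-44.3  40.2]
stop [-45.8 -42.5]
stop [-45.8 -74.9]
base s far-left [135.7 107.7] [-184.1 -105.4]
board behind center [496.7 -27.9]
```

Emit:
servo_tool(
  increments=[
    {"x": -0.88,"y": -0.75,"grip": 0},
    {"x": -0.88,"y": -0.75},
    {"x": -0.88,"y": -0.75},
    {"x": -0.88,"y": -0.75},
    {"x": -0.88,"y": -0.75},
    {"x": -0.88,"y": -0.75},
    {"x": -0.88,"y": -0.75},
    {"x": -0.88,"y": -0.75},
    {"x": -0.88,"y": -0.75},
    {"x": -0.88,"y": -0.75},
    {"x": -0.88,"y": -0.75},
    {"x": -0.88,"y": -0.75},
    {"x": -0.88,"y": -0.75},
    {"x": -0.88,"y": -0.75},
    {"x": -0.88,"y": -0.75},
    {"x": -0.88,"y": -0.75},
    {"x": -0.88,"y": -0.75},
    {"x": -0.88,"y": -0.75},
    {"turn": -0.84},
    {},
  ],
)

```text
invalid input
```

Emit:
servo_tool(
  increments=[
    {"x": -0.88,"y": -0.75,"z": 0,"turn": 0,"grip": 0},
    {"x": -0.88,"y": -0.75,"z": 0,"turn": 0,"grip": 0},
    {"x": -0.88,"y": -0.75,"z": 0,"turn": 0,"grip": 0},
    {"x": -0.88,"y": -0.75,"z": 0,"turn": 0,"grip": 0},
  ],
)

```text
time_s: 0.43
ee_pos: [242.4, 388.0, 192.8]
tool_rot: [-179.9, -0.0, 159.2]
ft_force: [0.8, -0.6, 1.0]
grip_width: 0.454
gripper_force: 0.0
```

Emit:
servo_tool(
  increments=[
    {"x": -0.89,"y": -0.75,"z": 0,"turn": 0,"grip": 0},
    {"x": -0.89,"y": -0.75,"z": 0,"turn": 0,"grip": 0},
    {"x": -0.89,"y": -0.75,"z": 0,"turn": 0,"grip": 0},
    {"x": -0.89,"y": -0.75,"z": 0,"turn": 0,"grip": 0},
    {"x": -0.89,"y": -0.75,"z": 0,"turn": 0,"grip": 0},
    {"x": -0.89,"y": -0.75,"z": 0,"turn": 0,"grip": 0},
    {"x": -0.89,"y": -0.75,"z": 0,"turn": 0,"grip": 0},
    {"x": -0.89,"y": -0.75,"z": 0,"turn": 0,"grip": 0},
    {"x": -0.89,"y": -0.75,"z": 0,"turn": 0,"grip": 0},
    {"x": -0.89,"y": -0.75,"z": 0,"turn": 0,"grip": 0},
    {"x": -0.89,"y": -0.75,"z": 0,"turn": 0,"grip": 0},
    {"x": -0.89,"y": -0.75,"z": 0,"turn": 0,"grip": 0},
    {"x": -0.89,"y": -0.75,"z": 0,"turn": 0,"grip": 0},
    {"x": -0.89,"y": -0.75,"z": 0,"turn": 0,"grip": 0},
    {"x": -0.89,"y": -0.75,"z": 0,"turn": 0,"grip": 0},
    {"x": -0.89,"y": -0.75,"z": 0,"turn": 0,"grip": 0},
    {"x": 0,"y": 0,"z": 0,"turn": -0.84,"grip": 0},
    {"x": 0,"y": 0,"z": 0,"turn": 0,"grip": 0},
  ],
)

```text
time_s: 1.93
ee_pos: [468.4, -19.0, 192.5]
tool_rot: [180.0, -0.1, 164.2]
ft_force: [1.0, 0.5, 0.2]
grip_width: 0.004
gripper_force: 0.0
```

Emit:
servo_tool(
  increments=[
    {"x": 0,"y": 0,"z": 0.8,"turn": 0,"grip": 0},
    {"x": 0,"y": 0,"z": 0.8,"turn": 0,"grip": 0},
    {"x": 0,"y": 0,"z": 0.8,"turn": 0,"grip": 0},
    {"x": 0,"y": 0,"z": 0.8,"turn": 0,"grip": 0},
    {"x": 0,"y": 0,"z": 0.8,"turn": 0,"grip": 0},
    {"x": 0,"y": 0,"z": 0.8,"turn": 0,"grip": 0},
    {"x": 0,"y": 0,"z": 0.8,"turn": 0,"grip": 0},
    {"x": 0,"y": 0,"z": 0.7,"turn": 0,"grip": 0},
    {"x": 0,"y": 0,"z": 0,"turn": 0,"grip": 0},
    {"x": -0.2,"y": 0,"z": 0,"turn": 0,"grip": 0},
    {"x": -0.2,"y": 0,"z": 0,"turn": 0,"grip": 0},
    {"x": -0.2,"y": 0,"z": 0,"turn": 0,"grip": 0},
    {"x": 0,"y": 0,"z": 0,"turn": 0,"grip": 0},
  ],
)

```text
time_s: 3.02
ee_pos: [485.0, -22.3, 36.9]
tool_rot: [180.0, 0.2, 164.2]
ft_force: [0.5, -0.4, 0.5]
grip_width: 0.005
gripper_force: 0.0
```

Emit:
servo_tool(
  increments=[
    {"x": -0.1,"y": 0,"z": 0,"turn": 0,"grip": 0},
    {"x": -0.1,"y": 0,"z": 0,"turn": 0,"grip": 0},
    {"x": -0.1,"y": 0,"z": 0,"turn": 0,"grip": 0},
    {"x": -0.1,"y": 0,"z": 0,"turn": 0,"grip": 0},
    {"x": -0.05,"y": 0,"z": 0,"turn": 0,"grip": 0},
  ],
)

```text
time_s: 3.43
ee_pos: [494.0, -25.1, 35.8]
tool_rot: [180.0, 0.0, 164.2]
ft_force: [-0.4, 0.5, 0.0]
grip_width: -0.002
gripper_force: 0.0
```

Emit:
servo_tool(
  increments=[
    {"x": -0.05,"y": 0,"z": 0,"turn": 0,"grip": 0},
    {"x": -0.05,"y": 0,"z": 0,"turn": 0,"grip": 0},
    {"x": -0.05,"y": 0,"z": 0,"turn": 0,"grip": 0},
  ],
)

```text
time_s: 3.68
ee_pos: [497.2, -25.9, 35.6]
tool_rot: [180.0, -0.0, 164.2]
ft_force: [0.0, 0.7, -0.5]
grip_width: -0.003
gripper_force: 0.0
```

Emit:
servo_tool(
  increments=[
    {"x": -0.05,"y": 0,"z": 0,"turn": 0,"grip": 0},
    {"x": -0.05,"y": 0,"z": 0,"turn": 0,"grip": 0},
  ],
)

```text
time_s: 3.85
ee_pos: [499.7, -26.6, 35.7]
tool_rot: [180.0, -0.0, 164.2]
ft_force: [-0.0, 0.7, 0.4]
grip_width: 0.003
gripper_force: 0.0
```

Emit:
servo_tool(
  increments=[
    {"x": -0.05,"y": 0,"z": 0,"turn": 0,"grip": 0},
    {"x": -0.05,"y": 0,"z": 0,"turn": 0,"grip": 0},
    {"x": -0.05,"y": 0,"z": 0,"turn": 0,"grip": 0},
  ],
)

```text
time_s: 4.1
ee_pos: [503.3, -27.7, 35.7]
tool_rot: [180.0, 0.0, 164.2]
ft_force: [0.3, -1.4, -0.7]
grip_width: -0.004
gripper_force: 0.0
```

Emit:
servo_tool(
  increments=[
    {"x": -0.05,"y": 0,"z": 0,"turn": 0,"grip": 0},
    {"x": -0.05,"y": 0,"z": 0,"turn": 0,"grip": 0},
    {"x": -0.05,"y": 0,"z": 0,"turn": 0,"grip": 0},
  ],
)

```text
time_s: 4.35
ee_pos: [506.9, -28.7, 35.7]
tool_rot: [180.0, -0.0, 164.2]
ft_force: [-0.1, 0.3, 0.3]
grip_width: -0.004
gripper_force: 0.0
```

```bash
python3 - <<'E'
from h import *
print(bot.read_state()["ft_force"])
b=cams.camera("top")[140:245,225:345];a=cams.camera("scene")[180:280,190:305]
f=cv2.INTER_CUBIC
cv2.imwrite("pics/p1.png",np.hstack([cv2.resize(a,(400,348),interpolation=f),cv2.resize(b,(398,348),interpolation=f)]))
E
```

```text
[-0.14141561  0.25187004  0.26156707]
```

View pics/p1.png

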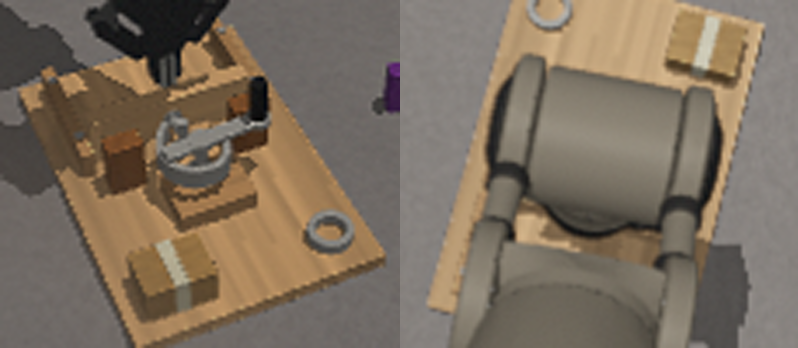

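The scene part of the crop shows the fingers just behind the board at (168,85), with the peg at (258,95) and the pin at (172,120). The arm hides the top view. There is no contact force yet, so I'll keep advancing.

Emit:
servo_tool(
  increments=[
    {"x": -0.05,"y": 0,"z": 0,"turn": 0,"grip": 0},
    {"x": -0.05,"y": 0,"z": 0,"turn": 0,"grip": 0},
  ],
)

```text
time_s: 4.62
ee_pos: [509.2, -29.3, 35.7]
tool_rot: [180.0, -0.0, 164.2]
ft_force: [0.5, 0.1, -0.2]
grip_width: 0.002
gripper_force: 0.0
```

Emit:
servo_tool(
  increments=[
    {"x": -0.05,"y": 0,"z": 0,"turn": 0,"grip": 0},
    {"x": -0.05,"y": 0,"z": 0,"turn": 0,"grip": 0},
  ],
)

```text
time_s: 4.78
ee_pos: [511.8, -30.1, 35.7]
tool_rot: [180.0, 0.0, 164.2]
ft_force: [-0.1, 0.4, -0.1]
grip_width: -0.001
gripper_force: 0.0
```

Emit:
servo_tool(
  increments=[
    {"x": -0.05,"y": 0,"z": 0,"turn": 0,"grip": 0},
    {"x": -0.05,"y": 0,"z": 0,"turn": 0,"grip": 0},
  ],
)

```text
time_s: 4.95
ee_pos: [514.1, -30.7, 35.7]
tool_rot: [180.0, 0.0, 164.2]
ft_force: [-0.5, 1.0, -0.1]
grip_width: -0.002
gripper_force: 0.0
```

Emit:
servo_tool(
  increments=[
    {"x": -0.05,"y": 0,"z": 0,"turn": 0,"grip": 0},
  ],
)

```text
time_s: 5.03
ee_pos: [515.3, -31.1, 35.7]
tool_rot: [180.0, 0.0, 164.2]
ft_force: [-0.7, -0.3, 1.1]
grip_width: -0.007
gripper_force: 0.0
```

Emit:
servo_tool(
  increments=[
    {"x": -0.05,"y": 0,"z": 0,"turn": 0,"grip": 0},
  ],
)

```text
time_s: 5.12
ee_pos: [516.5, -31.4, 35.7]
tool_rot: [180.0, 0.0, 164.2]
ft_force: [-0.2, -0.4, 0.5]
grip_width: -0.0
gripper_force: 0.0
```

```bash
python3 - <<'E'
from h import *
s=bot.read_state();print(s["ft_force"],s["ee_pos"])
a=cams.camera("scene");f=cv2.INTER_CUBIC
cv2.imwrite("pics/s2full.png",a)
cv2.imwrite("pics/s2.png",cv2.resize(a[180:280,190:305],None,fx=6,fy=6,interpolation=f))
E
```

```text
[-0.24430023 -0.38550922  0.51141608] [516.53669208 -31.42458892  35.69329937]
```

View pics/s2.png

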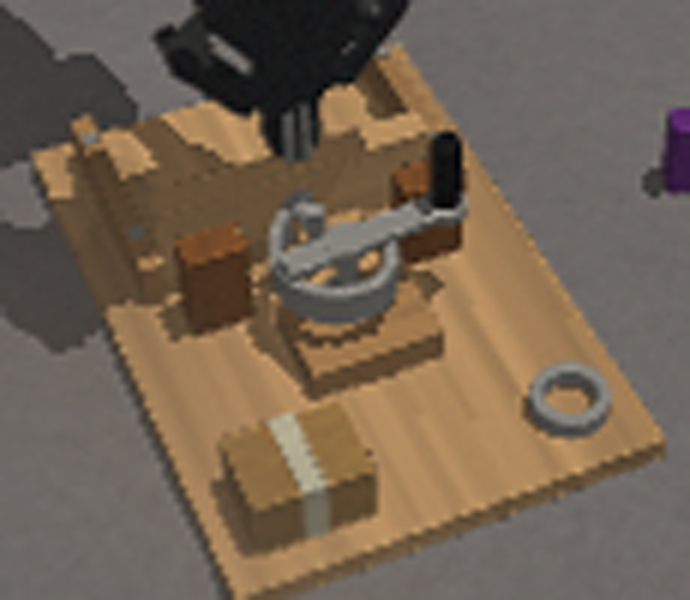

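```bash
python3 - <<'E'
from h import *
ox,oy,yw=np.load("case.npy");c,s=np.cos(yw),np.sin(yw)
W=lambda x,y,z:[ox+c*x-s*y,oy+s*x+c*y,z]
S=lambda p:((p-[190,180]+.5)*6-.5).round()
q=lambda X:S(proj("scene",[X])[0])
t=bot.read_state()["ee_pos"]
print("tcp",q(t),"tcp z63",q([t[0],t[1],63]), "local",[c*(t[0]-ox)+s*(t[1]-oy),-s*(t[0]-ox)+c*(t[1]-oy)])
for x in(-84,-66):print("board edge ends/centre at",x,q(W(x,75,63)),q(W(x,0,63)),q(W(x,-75,63)))
print("pin",q(W(-40,0,60)),"peg",q(W(-7,55,117)),"base corners",[q(W(*p,15)) for p in[(130,110),(130,-110),(-185,-110)]])
E
```

```text
tcp [294. 204.] tcp z63 [292. 166.] local [np.float64(-69.63529643003062), np.float64(1.946165881209435)]
board edge ends/centre at -84 [412. 108.] [278. 150.] [139. 192.]
board edge ends/centre at -66 [426. 130.] [291. 172.] [151. 216.]
pin [311. 210.] peg [439. 137.] base corners [array([662., 440.]), array([230., 600.]), array([ 27., 153.])]
```

```bash
python3 - <<'E'
import cv2,numpy as np
f=cv2.INTER_CUBIC
a=cv2.imread("pics/s0.png")[190:230,205:270];b=cv2.imread("pics/s2full.png")[190:230,205:270]
cv2.imwrite("pics/cmp.png",cv2.convertScaleAbs(np.vstack([cv2.resize(i,None,fx=7,fy=7,interpolation=f) for i in(a,b)]),alpha=1.4))
E
```

```text
(no output)
```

View pics/cmp.png

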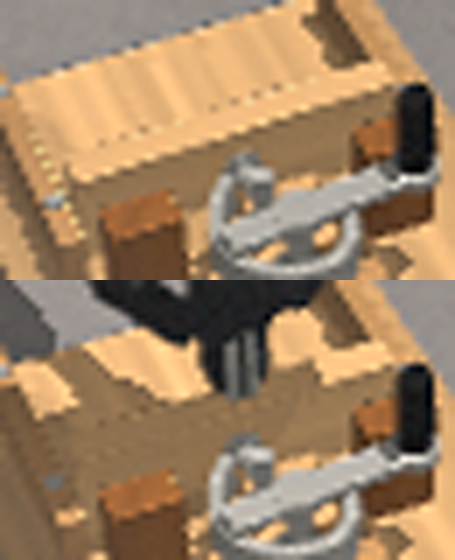

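```bash
python3 - <<'E'
from h import *
print(proj("scene",[186.6,490.3,192.6]),proj("top",[186.6,490.3,192.6]))
print(proj("scene",[[516.5,-31.4,z] for z in (36,50,66,80,120)]))
f=cv2.INTER_CUBIC
a=cv2.imread("pics/s0.png")[20:100,250:340]; b=cv2.imread("pics/s2full.png")[150:230,195:285]
cv2.imwrite("pics/cmp2.png",cv2.convertScaleAbs(np.hstack([cv2.resize(i,(396,352),interpolation=f) for i in(a,b)]),alpha=1.8,beta=25))
E
```

```text
[[289.68668281  81.63196087]] [[ 68.11566714 331.13990436]]
[[238.59432714 213.44838664]
 [238.39927325 210.25476449]
 [238.17234765 206.53541161]
 [237.97019558 203.21856363]
 [237.37340907 193.40713505]]
```

View pics/cmp2.png

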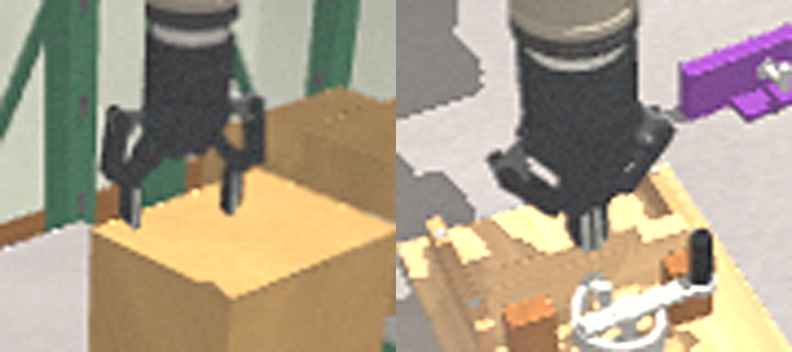

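The pin hasn't moved, and the visible fingertip at about scene (239,206) seems roughly 30 mm above the reported TCP. It may be passing over the board. I'll back off and find the true tip height by gently touching the empty base behind the board.

Emit:
servo_tool(
  increments=[
    {"x": 0.6,"y": 0,"z": 0,"turn": 0,"grip": 0},
    {"x": 0.6,"y": 0,"z": 0,"turn": 0,"grip": 0},
    {"x": 0.6,"y": 0,"z": 0,"turn": 0,"grip": 0},
    {"x": 0.6,"y": 0,"z": 0,"turn": 0,"grip": 0},
    {"x": 0.2,"y": 0,"z": 0,"turn": 0,"grip": 0},
    {"x": 0,"y": 0,"z": 0.2,"turn": 0,"grip": 0},
    {"x": 0,"y": 0,"z": 0.2,"turn": 0,"grip": 0},
    {"x": 0,"y": 0,"z": 0.2,"turn": 0,"grip": 0},
    {"x": 0,"y": 0,"z": 0.1,"turn": 0,"grip": 0},
    {"x": 0,"y": 0,"z": 0,"turn": 0,"grip": 0},
  ],
)

```text
time_s: 6.0
ee_pos: [453.9, -13.8, 17.3]
tool_rot: [-180.0, -0.1, 164.2]
ft_force: [-0.5, -0.1, 0.4]
grip_width: -0.002
gripper_force: 0.0
```

```bash
python3 - <<'E'
from h import *
s=bot.read_state();t=s["ee_pos"];print(t,s["ft_force"],s["joints"])
a=cams.camera("scene");cv2.imwrite("pics/s3full.png",a)
print(proj("scene",[[t[0],t[1],t[2]+k] for k in(0,15,30)]))
print(a[180:215,int(proj("scene",[t])[0,0])-4:int(proj("scene",[t])[0,0])+5].astype(int)@[1,0,-1])
E
```

```text
[453.8707677  -13.77326871  17.26281227] [-0.54302004 -0.12098109  0.41858628] [-1.14268803e+01  2.60620877e+01  1.10793319e+02  4.60511885e-03
  4.32182348e+01 -8.56204619e+01]
[[231.38491334 204.50783935]
 [231.12219233 201.17105929]
 [230.85502231 197.77416501]]
[[  2  -1   1   0   0   2   1   1   0]
 [  2  -3   2   0   1   0   0   3   1]
 [  1   0   2   3   2  -1   1   0   1]
 [  1   1   1   0   0   2  -1   4   2]
 [ -2   2   2  -1   1   1   1   0   1]
 [  0   0   3   2  -1   2   3   1   1]
 [  3   1   1   0   3   0   0   0   0]
 [  0   2  -3   0   3   2   0   2  -1]
 [  4   1   3   2   1  -2   2   4   0]
 [  2  -1  -1   0  -2  -4  -4   0  -3]
 [  3   1   1  -4  -4  -1  -4  -1  -3]
 [ -2   1   0  -5  -3  -2  -5   1  -2]
 [  1   3  -2  -4  -3  -2  -6   0   2]
 [  1   2   1  -4  -3  -2  -3   1 -17]
 [  1   4  -3  -4  -4  -2  -2   2 -13]
 [ -1   2   1  -4  -4   1  -2 -39 -62]
 [-65 -25   4  -1  -1   0   3 -57 -86]
 [-95 -69 -48  -9   2   3 -38 -64 -84]
 [-87 -90 -87 -51 -41 -83 -85 -84 -88]
 [-45 -86 -87 -85 -85 -84 -87 -50 -42]
 [-47 -46 -84 -87 -85 -84 -51 -42 -42]
 [-47 -49 -45 -41 -41 -41 -43 -44 -43]
 [-45 -49 -47 -47 -43 -44 -44 -44 -44]
 [-42 -46 -50 -48 -44 -42 -44 -45 -44]
 [-41 -44 -48 -48 -47 -43 -43 -42 -43]
 [-43 -42 -43 -47 -46 -43 -42 -40 -47]
 [-42 -42 -41 -45 -46 -85 -86 -87 -85]
 [-41 -38 -59 -66 -84 -87 -86 -86 -84]
 [-65 -85 -88 -87 -87 -85 -87 -87 -85]
 [-86 -87 -86 -87 -86 -87 -85 -85 -86]
 [-85 -84 -85 -84 -85 -86 -78 -63 -46]
 [-84 -84 -85 -77 -56 -45 -47 -48 -43]
 [-66 -53 -46 -46 -46 -50 -49 -49 -51]
 [-47 -48 -49 -48 -49 -49 -49 -49 -49]
 [-46 -48 -50 -47 -48 -50 -49 -49 -51]]
```

Emit:
servo_tool(
  increments=[
    {"x": 0,"y": 0,"z": 0.05,"turn": 0,"grip": 0},
    {"x": 0,"y": 0,"z": 0.03,"turn": 0,"grip": 0},
    {"x": 0,"y": 0,"z": 0.03,"turn": 0,"grip": 0},
  ],
)

```text
time_s: 6.3
ee_pos: [454.0, -13.7, 15.5]
tool_rot: [180.0, 0.0, 164.2]
ft_force: [-0.3, 0.6, -1.0]
grip_width: 0.002
gripper_force: 0.0
```

Emit:
servo_tool(
  increments=[
    {"x": 0,"y": 0,"z": 0.04,"turn": 0,"grip": 0},
    {"x": 0,"y": 0,"z": 0.04,"turn": 0,"grip": 0},
  ],
)

```text
time_s: 6.47
ee_pos: [454.0, -13.7, 13.5]
tool_rot: [180.0, 0.0, 164.2]
ft_force: [0.7, -0.6, -0.7]
grip_width: -0.003
gripper_force: 0.0
```

The reported height is now below the base top with no contact. The real tip therefore sits about 30 mm above the reported TCP, which matches the picture. I'll push at this height (real tip about 42 mm).

Emit:
servo_tool(
  increments=[
    {"x": -0.3,"y": 0,"z": 0.05,"turn": 0,"grip": 0},
    {"x": -0.3,"y": 0,"z": 0.05,"turn": 0,"grip": 0},
    {"x": -0.3,"y": 0,"z": 0,"turn": 0,"grip": 0},
    {"x": -0.3,"y": 0,"z": 0,"turn": 0,"grip": 0},
    {"x": -0.1,"y": 0,"z": 0,"turn": 0,"grip": 0},
    {"x": -0.1,"y": 0,"z": 0,"turn": 0,"grip": 0},
    {"x": -0.1,"y": 0,"z": 0,"turn": 0,"grip": 0},
    {"x": 0,"y": 0,"z": 0,"turn": 0,"grip": 0},
  ],
)

```text
time_s: 7.13
ee_pos: [490.3, -24.0, 11.0]
tool_rot: [180.0, 0.0, 164.2]
ft_force: [0.0, 0.0, 0.6]
grip_width: 0.001
gripper_force: 0.0
```

Emit:
servo_tool(
  increments=[
    {"x": -0.05,"y": 0,"z": 0,"turn": 0,"grip": 0},
    {"x": -0.05,"y": 0,"z": 0,"turn": 0,"grip": 0},
    {"x": -0.05,"y": 0,"z": 0,"turn": 0,"grip": 0},
  ],
)

```text
time_s: 7.38
ee_pos: [492.8, -24.7, 10.9]
tool_rot: [180.0, -0.1, 164.2]
ft_force: [-3.8, 2.3, 5.4]
grip_width: -0.001
gripper_force: 2.6
```

Emit:
servo_tool(
  increments=[
    {"x": -0.05,"y": 0,"z": 0,"turn": 0,"grip": 0},
    {"x": -0.05,"y": 0,"z": 0,"turn": 0,"grip": 0},
    {"x": -0.05,"y": 0,"z": 0,"turn": 0,"grip": 0},
  ],
)

```text
time_s: 7.63
ee_pos: [495.3, -25.4, 10.8]
tool_rot: [-180.0, -0.2, 164.2]
ft_force: [-5.5, 1.4, 4.2]
grip_width: -0.001
gripper_force: 2.8
```

Emit:
servo_tool(
  increments=[
    {"x": -0.05,"y": 0,"z": 0,"turn": 0,"grip": 0},
    {"x": -0.05,"y": 0,"z": 0,"turn": 0,"grip": 0},
    {"x": -0.05,"y": 0,"z": 0,"turn": 0,"grip": 0},
  ],
)

```text
time_s: 7.88
ee_pos: [499.0, -26.4, 10.8]
tool_rot: [-180.0, -0.2, 164.2]
ft_force: [-5.6, 1.2, 3.9]
grip_width: 0.003
gripper_force: 2.8
```

Emit:
servo_tool(
  increments=[
    {"x": -0.05,"y": 0,"z": 0,"turn": 0,"grip": 0},
    {"x": -0.05,"y": 0,"z": 0,"turn": 0,"grip": 0},
    {"x": -0.05,"y": 0,"z": 0,"turn": 0,"grip": 0},
  ],
)

```text
time_s: 8.13
ee_pos: [502.6, -27.5, 10.8]
tool_rot: [-180.0, -0.2, 164.2]
ft_force: [-5.2, 1.7, 4.7]
grip_width: 0.001
gripper_force: 2.8
```

Emit:
servo_tool(
  increments=[
    {"x": -0.05,"y": 0,"z": 0,"turn": 0,"grip": 0},
    {"x": -0.05,"y": 0,"z": 0,"turn": 0,"grip": 0},
  ],
)

```text
time_s: 8.3
ee_pos: [505.0, -28.1, 10.8]
tool_rot: [-180.0, -0.2, 164.2]
ft_force: [-5.0, 1.7, 4.2]
grip_width: 0.003
gripper_force: 2.8
```

Emit:
servo_tool(
  increments=[
    {"x": -0.05,"y": 0,"z": 0,"turn": 0,"grip": 0},
  ],
)

```text
time_s: 8.38
ee_pos: [506.2, -28.5, 10.8]
tool_rot: [-180.0, -0.2, 164.2]
ft_force: [-5.2, 1.6, 4.6]
grip_width: 0.002
gripper_force: 2.8
```

Emit:
servo_tool(
  increments=[
    {"x": -0.04,"y": 0,"z": 0,"turn": 0,"grip": 0},
  ],
)

```text
time_s: 8.47
ee_pos: [507.3, -28.8, 10.8]
tool_rot: [-180.0, -0.2, 164.2]
ft_force: [-6.4, 0.9, 4.3]
grip_width: 0.002
gripper_force: 2.8
```

Emit:
servo_tool(
  increments=[
    {"x": -0.04,"y": 0,"z": 0,"turn": 0,"grip": 0},
  ],
)

```text
time_s: 8.55
ee_pos: [508.1, -29.0, 10.8]
tool_rot: [-180.0, -0.2, 164.2]
ft_force: [-5.8, 1.4, 4.4]
grip_width: -0.003
gripper_force: 2.8
```

Emit:
servo_tool(
  increments=[
    {"x": -0.04,"y": 0,"z": 0,"turn": 0,"grip": 0},
  ],
)

```text
time_s: 8.63
ee_pos: [509.1, -29.2, 10.8]
tool_rot: [-180.0, -0.2, 164.2]
ft_force: [-4.9, 4.1, 4.4]
grip_width: 0.001
gripper_force: 2.8
```

Emit:
servo_tool(
  increments=[
    {"x": -0.04,"y": 0,"z": 0,"turn": 0,"grip": 0},
  ],
)

```text
time_s: 8.72
ee_pos: [509.4, -29.2, 10.7]
tool_rot: [180.0, -0.3, 164.2]
ft_force: [-9.5, 3.6, 8.2]
grip_width: 0.001
gripper_force: 5.1
```

Emit:
servo_tool(
  increments=[
    {"x": -0.04,"y": 0,"z": 0,"turn": 0,"grip": 0},
  ],
)

```text
time_s: 8.8
ee_pos: [509.3, -29.2, 10.7]
tool_rot: [-180.0, -0.4, 164.2]
ft_force: [-13.2, 4.4, 11.9]
grip_width: 0.003
gripper_force: 6.8
```

Emit:
servo_tool(
  increments=[
    {"x": 0.2,"y": 0,"z": 0,"turn": 0,"grip": 0},
    {"x": 0.6,"y": 0,"z": 0,"turn": 0,"grip": 0},
    {"x": 0.6,"y": 0,"z": 0,"turn": 0,"grip": 0},
    {"x": 0,"y": 0,"z": -0.9,"turn": 0,"grip": 0},
    {"x": 0,"y": 0.5,"z": -0.9,"turn": 0,"grip": 0},
    {"x": 0,"y": 0.9,"z": -0.9,"turn": 0,"grip": 45},
    {"x": 0,"y": 0.9,"z": -0.9,"turn": 0,"grip": 45},
    {"x": 0,"y": 0.9,"z": -0.9,"turn": 0,"grip": 45},
    {"x": 0,"y": 0.9,"z": 0,"turn": -1,"grip": 45},
    {"x": 0,"y": 0.9,"z": 0,"turn": -1,"grip": 45},
    {"x": 0,"y": 0.9,"z": 0,"turn": -1,"grip": 45},
    {"x": 0,"y": 0,"z": 0,"turn": -1,"grip": 45},
    {"x": 0,"y": 0,"z": 0,"turn": -1,"grip": 45},
    {"x": 0,"y": 0,"z": 0,"turn": -1,"grip": 45},
    {"x": 0,"y": 0,"z": 0,"turn": -1,"grip": 45},
    {"x": 0,"y": 0,"z": 0,"turn": -1,"grip": 45},
    {"x": 0,"y": 0,"z": 0,"turn": -1,"grip": 45},
    {"x": 0,"y": 0,"z": 0,"turn": -1,"grip": 45},
    {"x": 0,"y": 0,"z": 0,"turn": -1,"grip": 45},
    {"x": 0,"y": 0,"z": 0,"turn": -1,"grip": 45},
  ],
)

```text
time_s: 10.47
ee_pos: [512.6, 122.4, 123.5]
tool_rot: [-180.0, 0.0, -123.5]
ft_force: [0.2, -0.1, -0.0]
grip_width: 0.522
gripper_force: 0.0
```

```bash
python3 - <<'E'
from h import *
s=bot.read_state();print(s["ee_pos"],s["ft_force"],s["joints"].round(1),s["tool_rot"])
a=cams.camera("scene");b=cams.camera("top");cv2.imwrite("pics/s4full.png",a);cv2.imwrite("pics/t4full.png",b)
f=cv2.INTER_CUBIC
cv2.imwrite("pics/p4.png",cv2.convertScaleAbs(np.hstack([cv2.resize(a[188:244,200:272],(396,308),interpolation=f),cv2.resize(b[150:220,240:330],(396,308),interpolation=f)]),alpha=1.4))
E
```

```text
[512.55760235 122.37744468 123.46594355] [ 0.15673635 -0.13932008 -0.03099217] [   5.1   23.6   93.     0.    63.3 -141.4] [-1.79964382e+02  2.86292169e-02 -1.23509867e+02]
```

View pics/p4.png

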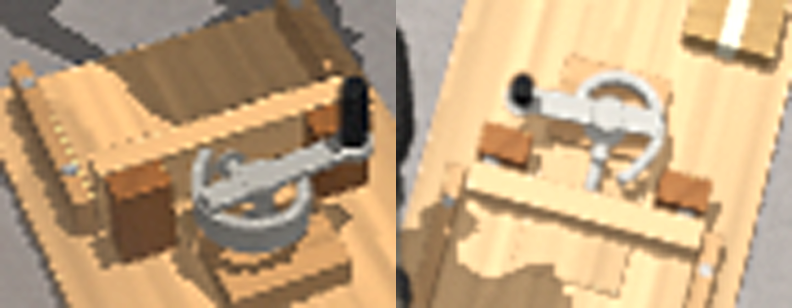

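The left panel shows the scene view, with the pin inside the hook at (230,160). The right panel shows the top view, with the board against the plungers and stops (edge from (470,180) to (700,240)) and the pin at (598,150) inside the mouth. Next I'll go to the crank peg.

Emit:
servo_tool(
  increments=[
    {"x": 0,"y": 0,"z": 0,"turn": -1,"grip": 45},
    {"x": 0,"y": 0,"z": 0,"turn": -1,"grip": 45},
    {"x": 0.55,"y": -0.78,"z": 0,"turn": 0,"grip": 45},
    {"x": 0.55,"y": -0.78,"z": 0,"turn": 0,"grip": 45},
    {"x": 0.55,"y": -0.78,"z": 0,"turn": 0,"grip": 45},
    {"x": 0.55,"y": -0.78,"z": 0,"turn": 0,"grip": 45},
    {"x": 0.55,"y": -0.78,"z": 0,"turn": 0,"grip": 45},
    {"x": 0.55,"y": -0.78,"z": 0,"turn": 0,"grip": 45},
    {"x": 0,"y": 0,"z": 0,"turn": 0,"grip": 45},
  ],
)

```text
time_s: 11.32
ee_pos: [592.6, -1.4, 123.3]
tool_rot: [-179.9, -0.0, -112.2]
ft_force: [-0.4, 0.4, -0.1]
grip_width: 0.523
gripper_force: 0.0
```

```bash
python3 - <<'E'
from h import *
ox,oy,yw=np.load("case.npy");c,s=np.cos(yw),np.sin(yw)
L=lambda X:np.array([c*(X[0]-ox)+s*(X[1]-oy),-s*(X[0]-ox)+c*(X[1]-oy)]).round(1)
T=lambda x,y:((x-396+.5)/4.4-.5+240,(y+.5)/4.4-.5+150)
print("pin",L(at("top",T(598,150),60)),"peg",L(at("top",T(520,83),117)),at("top",T(520,83),117))
for p in[(470,192),(697,248),(705,226),(480,168)]:print("board",L(at("top",T(*p),63)))
st=bot.read_state();print(st["ee_pos"],st["joints"].round(1))
E
```

```text
pin [-21.1   1.5] peg [-4.  57.1] [594.965973     3.64325424 117.        ]
board [-68.1  71.9]
board [-65.5 -73.4]
board [-50.8 -74.9]
board [-51.9  69.8]
[592.55444007  -1.36071773 123.26788383] [-7.500e+00  3.000e+01  8.220e+01 -1.000e-01  6.770e+01 -1.653e+02]
```

Emit:
servo_tool(
  increments=[
    {"x": -0.18,"y": 0,"z": 0.5,"turn": 0,"grip": 45},
    {"x": 0,"y": 0,"z": 0.6,"turn": 0,"grip": 45},
    {"x": 0,"y": 0,"z": 0.6,"turn": 0,"grip": 45},
    {"x": 0,"y": 0,"z": 0.5,"turn": 0,"grip": 45},
    {"x": 0,"y": 0,"z": 0.4,"turn": 0,"grip": 45},
    {"x": 0,"y": 0,"z": 0,"turn": 0,"grip": 24},
    {"x": 0,"y": 0,"z": 0,"turn": 0,"grip": 24},
    {"x": 0,"y": 0,"z": 0,"turn": 0,"grip": 24},
    {"x": 0,"y": 0,"z": 0,"turn": 0,"grip": 24},
  ],
  grip_force=20,
)

```text
time_s: 12.07
ee_pos: [592.7, 6.5, 59.5]
tool_rot: [-179.9, 0.0, -111.8]
ft_force: [0.3, 1.0, 0.2]
grip_width: 0.285
gripper_force: 0.0
```

```bash
python3 - <<'E'
from h import *
st=bot.read_state();print(st["ee_pos"],st["ft_force"],st["grip_width"])
a=cams.camera("scene");cv2.imwrite("pics/p5.png",cv2.convertScaleAbs(cv2.resize(a[170:250,210:300],None,fx=6,fy=6,interpolation=cv2.INTER_CUBIC),alpha=1.6,beta=15))
E
```

```text
[592.69695235   6.54851632  59.46523506] [0.28682063 1.02265743 0.1755201 ] 0.2847853111246296
```

View pics/p5.png

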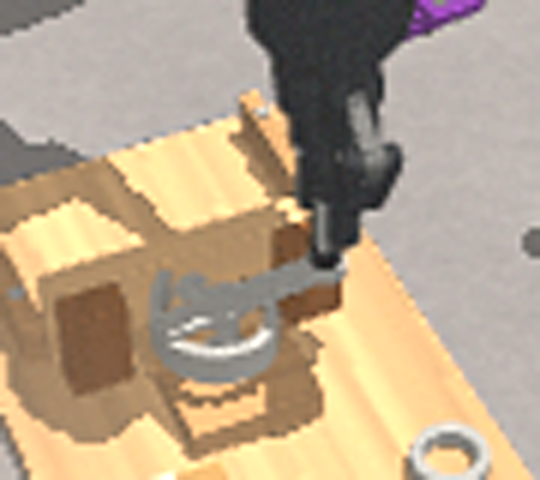

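The crop shows the fingers straddling the peg at (325,240), just above the bar. I'll start turning clockwise.

Emit:
servo_tool(
  increments=[
    {"x": 0.1,"y": 0,"z": 0,"turn": 0,"grip": 22},
    {"x": -0.024,"y": -0.112,"z": 0,"turn": 0.5,"grip": 22},
    {"x": -0.024,"y": -0.112,"z": 0,"turn": 0.5,"grip": 22},
    {"x": -0.024,"y": -0.112,"z": 0,"turn": 0.5,"grip": 22},
    {"x": -0.024,"y": -0.112,"z": 0,"turn": 0.5,"grip": 22},
    {"x": -0.024,"y": -0.112,"z": 0,"turn": 0.5,"grip": 22},
    {"x": -0.024,"y": -0.112,"z": 0,"turn": 0.5,"grip": 22},
  ],
)

```text
time_s: 12.7
ee_pos: [607.3, -1.0, 58.9]
tool_rot: [180.0, 0.0, -130.0]
ft_force: [-0.7, 0.6, 0.5]
grip_width: 0.258
gripper_force: 0.6
```

Emit:
servo_tool(
  increments=[
    {"x": -0.024,"y": -0.112,"z": 0,"turn": 0.5,"grip": 22},
    {"x": -0.024,"y": -0.112,"z": 0,"turn": 0.5,"grip": 22},
    {"x": -0.024,"y": -0.112,"z": 0,"turn": 0.5,"grip": 22},
    {"x": -0.024,"y": -0.112,"z": 0,"turn": 0.5,"grip": 22},
    {"x": -0.024,"y": -0.112,"z": 0,"turn": 0.5,"grip": 22},
    {"x": -0.024,"y": -0.112,"z": 0,"turn": 0.5,"grip": 22},
  ],
)

```text
time_s: 13.2
ee_pos: [621.3, -10.8, 58.9]
tool_rot: [180.0, 0.0, -148.0]
ft_force: [-2.3, -0.2, 1.2]
grip_width: 0.259
gripper_force: 0.6
```

Emit:
servo_tool(
  increments=[
    {"x": -0.022,"y": -0.112,"z": 0,"turn": 0.5,"grip": 22},
    {"x": -0.022,"y": -0.112,"z": 0,"turn": 0.5,"grip": 22},
    {"x": -0.022,"y": -0.112,"z": 0,"turn": 0.5,"grip": 22},
    {"x": -0.022,"y": -0.112,"z": 0,"turn": 0.5,"grip": 22},
    {"x": -0.022,"y": -0.112,"z": 0,"turn": 0.5,"grip": 22},
    {"x": -0.022,"y": -0.112,"z": 0,"turn": 0.5,"grip": 22},
    {"x": -0.022,"y": -0.112,"z": 0,"turn": 0.5,"grip": 22},
    {"x": -0.022,"y": -0.112,"z": 0,"turn": 0.5,"grip": 22},
    {"x": -0.022,"y": -0.112,"z": 0,"turn": 0.5,"grip": 22},
    {"x": -0.022,"y": -0.112,"z": 0,"turn": 0.5,"grip": 22},
  ],
)

```text
time_s: 14.03
ee_pos: [635.8, -34.9, 58.9]
tool_rot: [180.0, 0.1, -178.0]
ft_force: [1.6, 2.3, -0.6]
grip_width: 0.257
gripper_force: 1.0
```

Emit:
servo_tool(
  increments=[
    {"x": -0.026,"y": -0.112,"z": 0,"turn": 0.5,"grip": 22},
    {"x": -0.026,"y": -0.112,"z": 0,"turn": 0.5,"grip": 22},
    {"x": -0.026,"y": -0.112,"z": 0,"turn": 0.5,"grip": 22},
    {"x": -0.026,"y": -0.112,"z": 0,"turn": 0.5,"grip": 22},
    {"x": -0.026,"y": -0.112,"z": 0,"turn": 0.5,"grip": 22},
    {"x": -0.026,"y": -0.112,"z": 0,"turn": 0.5,"grip": 22},
    {"x": -0.026,"y": -0.112,"z": 0,"turn": 0.5,"grip": 22},
    {"x": -0.026,"y": -0.112,"z": 0,"turn": 0.5,"grip": 22},
    {"x": -0.026,"y": -0.112,"z": 0,"turn": 0.5,"grip": 22},
    {"x": -0.026,"y": -0.112,"z": 0,"turn": 0.5,"grip": 22},
  ],
)

```text
time_s: 14.87
ee_pos: [636.4, -63.6, 58.9]
tool_rot: [180.0, 0.0, 152.0]
ft_force: [-0.1, 1.3, -0.1]
grip_width: 0.257
gripper_force: 0.6
```

Emit:
servo_tool(
  increments=[
    {"x": -0.032,"y": -0.112,"z": 0,"turn": 0.5,"grip": 22},
    {"x": -0.032,"y": -0.112,"z": 0,"turn": 0.5,"grip": 22},
    {"x": -0.032,"y": -0.112,"z": 0,"turn": 0.5,"grip": 22},
    {"x": -0.032,"y": -0.112,"z": 0,"turn": 0.5,"grip": 22},
  ],
)

```text
time_s: 15.2
ee_pos: [633.0, -74.7, 58.8]
tool_rot: [180.0, 0.0, 140.0]
ft_force: [0.0, 1.4, 0.7]
grip_width: 0.259
gripper_force: 0.5
```

Emit:
servo_tool(
  increments=[
    {"x": -0.032,"y": -0.112,"z": 0,"turn": 0.5,"grip": 22},
    {"x": -0.032,"y": -0.112,"z": 0,"turn": 0.5,"grip": 22},
    {"x": -0.032,"y": -0.112,"z": 0,"turn": 0.5,"grip": 22},
    {"x": -0.032,"y": -0.112,"z": 0,"turn": 0.5,"grip": 22},
  ],
)

```text
time_s: 15.53
ee_pos: [627.6, -84.9, 58.8]
tool_rot: [180.0, 0.0, 128.0]
ft_force: [0.3, 1.8, 0.6]
grip_width: 0.26
gripper_force: 0.5
```

Emit:
servo_tool(
  increments=[
    {"x": -0.032,"y": -0.112,"z": 0,"turn": 0.5,"grip": 22},
    {"x": -0.032,"y": -0.112,"z": 0,"turn": 0.5,"grip": 22},
  ],
)

```text
time_s: 15.7
ee_pos: [624.1, -89.6, 58.8]
tool_rot: [180.0, 0.0, 122.0]
ft_force: [0.1, 1.5, 0.1]
grip_width: 0.262
gripper_force: 0.5
```

Emit:
servo_tool(
  increments=[
    {"x": -0.03,"y": -0.112,"z": 0,"turn": 0.5,"grip": 22},
    {"x": -0.03,"y": -0.112,"z": 0,"turn": 0.5,"grip": 22},
    {"x": -0.03,"y": -0.112,"z": 0,"turn": 0.5,"grip": 22},
  ],
)

```text
time_s: 15.95
ee_pos: [617.9, -95.7, 58.9]
tool_rot: [179.9, 0.0, 113.0]
ft_force: [0.4, 1.8, -0.2]
grip_width: 0.257
gripper_force: 0.6
```

Emit:
servo_tool(
  increments=[
    {"x": -0.03,"y": -0.112,"z": 0,"turn": 0.5,"grip": 22},
    {"x": -0.03,"y": -0.112,"z": 0,"turn": 0.5,"grip": 22},
  ],
)

```text
time_s: 16.12
ee_pos: [613.6, -98.8, 58.9]
tool_rot: [179.9, -0.0, 107.0]
ft_force: [1.3, 2.6, -0.6]
grip_width: 0.254
gripper_force: 1.3
```

Emit:
servo_tool(
  increments=[
    {"x": -0.03,"y": -0.112,"z": 0,"turn": 0.5,"grip": 22},
    {"x": -0.03,"y": -0.112,"z": 0,"turn": 0.5,"grip": 22},
  ],
)

```text
time_s: 16.28
ee_pos: [608.7, -101.7, 58.9]
tool_rot: [179.9, -0.0, 101.0]
ft_force: [2.3, 3.7, -0.7]
grip_width: 0.263
gripper_force: 1.4
```

Emit:
servo_tool(
  increments=[
    {"x": -0.03,"y": -0.112,"z": 0,"turn": 0.5,"grip": 22},
    {"x": -0.03,"y": -0.112,"z": 0,"turn": 0.5,"grip": 22},
  ],
)

```text
time_s: 16.45
ee_pos: [603.6, -104.2, 58.9]
tool_rot: [179.9, -0.0, 95.0]
ft_force: [2.6, 2.7, -1.1]
grip_width: 0.256
gripper_force: 1.4
```

Emit:
servo_tool(
  increments=[
    {"x": -0.03,"y": -0.112,"z": 0,"turn": 0.5,"grip": 22},
    {"x": -0.03,"y": -0.112,"z": 0,"turn": 0.5,"grip": 22},
  ],
)

```text
time_s: 16.62
ee_pos: [598.2, -106.1, 59.0]
tool_rot: [179.9, -0.0, 89.0]
ft_force: [2.3, 1.5, -0.8]
grip_width: 0.254
gripper_force: 1.4
```

Emit:
servo_tool(
  increments=[
    {"x": -0.03,"y": -0.112,"z": 0,"turn": 0.5,"grip": 22},
    {"x": -0.03,"y": -0.112,"z": 0,"turn": 0.5,"grip": 22},
  ],
)

```text
time_s: 16.78
ee_pos: [592.7, -107.5, 59.1]
tool_rot: [179.8, -0.0, 83.0]
ft_force: [2.6, 2.5, 0.1]
grip_width: 0.262
gripper_force: 1.5
```

Emit:
servo_tool(
  increments=[
    {"x": -0.03,"y": -0.112,"z": 0,"turn": 0.5,"grip": 22},
  ],
)

```text
time_s: 16.87
ee_pos: [589.9, -108.0, 59.1]
tool_rot: [179.8, -0.0, 80.0]
ft_force: [3.2, 2.0, -1.1]
grip_width: 0.26
gripper_force: 1.5
```

Emit:
servo_tool(
  increments=[
    {"x": -0.03,"y": -0.112,"z": 0,"turn": 0.5,"grip": 22},
  ],
)

```text
time_s: 16.95
ee_pos: [587.1, -108.3, 59.1]
tool_rot: [179.8, -0.0, 77.0]
ft_force: [3.4, 2.0, -0.7]
grip_width: 0.257
gripper_force: 1.5
```

Emit:
servo_tool(
  increments=[
    {"x": -0.026,"y": -0.112,"z": 0,"turn": 0.5,"grip": 22},
    {"x": -0.026,"y": -0.112,"z": 0,"turn": 0.5,"grip": 22},
  ],
)

```text
time_s: 17.12
ee_pos: [581.4, -108.3, 59.1]
tool_rot: [179.8, -0.0, 71.0]
ft_force: [3.4, 1.7, -0.1]
grip_width: 0.256
gripper_force: 1.6
```

Emit:
servo_tool(
  increments=[
    {"x": -0.026,"y": -0.112,"z": 0,"turn": 0.5,"grip": 22},
  ],
)

```text
time_s: 17.2
ee_pos: [578.6, -108.1, 59.1]
tool_rot: [179.8, -0.1, 68.0]
ft_force: [3.7, 1.1, -2.1]
grip_width: 0.259
gripper_force: 1.7
```

Emit:
servo_tool(
  increments=[
    {"x": -0.026,"y": -0.112,"z": 0,"turn": 0.5,"grip": 22},
  ],
)

```text
time_s: 17.28
ee_pos: [575.8, -107.7, 59.1]
tool_rot: [179.8, -0.1, 65.0]
ft_force: [4.4, 0.2, -1.6]
grip_width: 0.256
gripper_force: 1.7
```

Emit:
servo_tool(
  increments=[
    {"x": -0.026,"y": -0.112,"z": 0,"turn": 0.5,"grip": 22},
  ],
)

```text
time_s: 17.37
ee_pos: [573.1, -107.3, 59.1]
tool_rot: [179.8, -0.1, 62.0]
ft_force: [4.2, 0.3, -1.5]
grip_width: 0.261
gripper_force: 1.9
```

Emit:
servo_tool(
  increments=[
    {"x": -0.026,"y": -0.112,"z": 0,"turn": 0.5,"grip": 22},
  ],
)

```text
time_s: 17.45
ee_pos: [570.4, -106.6, 59.1]
tool_rot: [179.8, -0.1, 59.0]
ft_force: [4.4, -0.8, -2.9]
grip_width: 0.26
gripper_force: 1.9
```

Emit:
servo_tool(
  increments=[
    {"x": -0.026,"y": -0.112,"z": 0,"turn": 0.5,"grip": 22},
  ],
)

```text
time_s: 17.53
ee_pos: [567.6, -105.9, 59.1]
tool_rot: [179.8, -0.1, 56.0]
ft_force: [4.7, -0.7, -2.6]
grip_width: 0.263
gripper_force: 2.0
```

Emit:
servo_tool(
  increments=[
    {"x": -0.026,"y": -0.112,"z": 0,"turn": 0.5,"grip": 22},
  ],
)

```text
time_s: 17.62
ee_pos: [564.9, -105.0, 59.1]
tool_rot: [179.8, -0.1, 53.0]
ft_force: [3.8, -0.9, -2.0]
grip_width: 0.261
gripper_force: 2.1
```

Emit:
servo_tool(
  increments=[
    {"x": -0.026,"y": -0.112,"z": 0,"turn": 0.5,"grip": 22},
  ],
)

```text
time_s: 17.7
ee_pos: [562.3, -104.0, 59.1]
tool_rot: [179.8, -0.1, 50.0]
ft_force: [4.4, -2.5, -2.8]
grip_width: 0.258
gripper_force: 2.3
```

Emit:
servo_tool(
  increments=[
    {"x": -0.02,"y": -0.08,"z": 0,"turn": 0.36,"grip": 22},
  ],
)

```text
time_s: 17.78
ee_pos: [560.4, -103.2, 59.1]
tool_rot: [179.8, -0.1, 47.9]
ft_force: [3.8, -2.3, -2.4]
grip_width: 0.258
gripper_force: 2.3
```

Emit:
servo_tool(
  increments=[
    {"x": -0.02,"y": -0.08,"z": 0,"turn": 0.36,"grip": 22},
  ],
)

```text
time_s: 17.87
ee_pos: [558.6, -102.3, 59.2]
tool_rot: [179.8, -0.1, 45.7]
ft_force: [2.7, -2.7, -3.3]
grip_width: 0.259
gripper_force: 2.4
```

Emit:
servo_tool(
  increments=[
    {"x": -0.026,"y": -0.112,"z": 0,"turn": 0.5,"grip": 22},
  ],
)

```text
time_s: 17.95
ee_pos: [556.2, -101.0, 59.1]
tool_rot: [179.8, -0.1, 42.7]
ft_force: [2.2, -3.1, -2.0]
grip_width: 0.256
gripper_force: 2.5
```

Emit:
servo_tool(
  increments=[
    {"x": -0.02,"y": -0.08,"z": 0,"turn": 0.36,"grip": 22},
  ],
)

```text
time_s: 18.03
ee_pos: [554.2, -99.9, 59.1]
tool_rot: [179.8, -0.1, 40.5]
ft_force: [3.9, -4.2, -2.6]
grip_width: 0.259
gripper_force: 2.7
```

Emit:
servo_tool(
  increments=[
    {"x": -0.02,"y": -0.08,"z": 0,"turn": 0.36,"grip": 22},
  ],
)

```text
time_s: 18.12
ee_pos: [552.8, -98.9, 59.2]
tool_rot: [179.8, -0.1, 38.4]
ft_force: [4.3, -5.2, -3.6]
grip_width: 0.257
gripper_force: 3.3
```

Emit:
servo_tool(
  increments=[
    {"x": -0.02,"y": -0.08,"z": 0,"turn": 0.36,"grip": 22},
  ],
)

```text
time_s: 18.2
ee_pos: [551.4, -97.9, 59.2]
tool_rot: [179.7, -0.1, 36.3]
ft_force: [4.9, -5.8, -3.9]
grip_width: 0.259
gripper_force: 3.8
```

Emit:
servo_tool(
  increments=[
    {"x": -0.02,"y": -0.08,"z": 0,"turn": 0.36,"grip": 22},
  ],
)

```text
time_s: 18.28
ee_pos: [550.1, -96.9, 59.2]
tool_rot: [179.7, -0.1, 34.1]
ft_force: [5.9, -7.3, -4.9]
grip_width: 0.259
gripper_force: 4.6
```

Emit:
servo_tool(
  increments=[
    {"x": -0.014,"y": -0.06,"z": 0,"turn": 0.25,"grip": 22},
  ],
)

```text
time_s: 18.37
ee_pos: [549.2, -96.1, 59.2]
tool_rot: [179.7, -0.1, 32.6]
ft_force: [6.6, -8.4, -6.2]
grip_width: 0.259
gripper_force: 5.3
```

Emit:
servo_tool(
  increments=[
    {"x": -0.012,"y": -0.045,"z": 0,"turn": 0.2,"grip": 22},
  ],
)

```text
time_s: 18.45
ee_pos: [548.6, -95.6, 59.2]
tool_rot: [179.6, -0.2, 31.4]
ft_force: [7.4, -9.3, -6.3]
grip_width: 0.257
gripper_force: 5.7
```

Emit:
servo_tool(
  increments=[
    {"x": -0.004,"y": -0.02,"z": 0,"turn": 0,"grip": 22},
    {"x": 0,"y": 0,"z": 0,"turn": 0,"grip": 22},
  ],
)

```text
time_s: 18.62
ee_pos: [548.3, -95.5, 59.2]
tool_rot: [179.6, -0.2, 31.5]
ft_force: [6.5, -8.5, -5.7]
grip_width: 0.257
gripper_force: 5.5
```

Emit:
servo_tool(
  increments=[
    {"x": -0.006,"y": -0.03,"z": 0,"turn": 0.12,"grip": 22},
    {"x": 0,"y": 0,"z": 0,"turn": 0,"grip": 22},
  ],
)

```text
time_s: 18.78
ee_pos: [547.8, -95.1, 59.2]
tool_rot: [179.6, -0.2, 30.7]
ft_force: [6.3, -9.0, -6.2]
grip_width: 0.257
gripper_force: 5.7
```

Emit:
servo_tool(
  increments=[
    {"x": -0.01,"y": -0.045,"z": 0,"turn": 0.2,"grip": 22},
    {"x": 0,"y": 0,"z": 0,"turn": 0,"grip": 22},
  ],
)

```text
time_s: 18.95
ee_pos: [547.2, -94.4, 59.2]
tool_rot: [179.6, -0.2, 29.5]
ft_force: [7.2, -10.2, -5.7]
grip_width: 0.256
gripper_force: 6.1
```

The crank load is 12.5 N and rose steeply at the end, so it is firmly tight. I'll release and retreat.

Emit:
servo_tool(
  increments=[
    {"x": 0,"y": 0.05,"z": 0,"turn": 0,"grip": 22},
    {"x": 0,"y": 0.06,"z": 0,"turn": 0,"grip": 40},
    {"x": 0,"y": 0,"z": 0,"turn": 0,"grip": 45},
    {"x": 0,"y": 0,"z": 0,"turn": 0,"grip": 45},
    {"x": 0,"y": 0,"z": 0,"turn": 0,"grip": 45},
    {"x": 0,"y": 0,"z": -0.2,"turn": 0,"grip": 45},
    {"x": 0,"y": 0,"z": -0.5,"turn": 0,"grip": 45},
    {"x": 0,"y": 0,"z": -0.9,"turn": 0,"grip": 45},
    {"x": 0,"y": 0,"z": -0.9,"turn": 0,"grip": 45},
    {"x": 0,"y": 0,"z": -0.9,"turn": 0,"grip": 45},
    {"x": 0,"y": 0,"z": -0.9,"turn": 0,"grip": 45},
    {"x": -0.8,"y": 0,"z": 0,"turn": 0,"grip": 45},
    {"x": -0.8,"y": 0,"z": 0,"turn": 0,"grip": 45},
    {"x": -0.8,"y": 0,"z": 0,"turn": 0,"grip": 45},
    {"x": -0.8,"y": 0,"z": 0,"turn": 0,"grip": 45},
    {"x": 0,"y": 0,"z": 0,"turn": 0,"grip": 45},
  ],
)

```text
time_s: 20.28
ee_pos: [473.8, -134.1, 166.4]
tool_rot: [-180.0, 0.1, 29.5]
ft_force: [0.4, 0.6, -0.5]
grip_width: 0.525
gripper_force: 0.0
```

```bash
python3 - <<'E'
from h import *
s=bot.read_state();print(s["time_s"],s["ee_pos"],s["ft_force"])
a=cams.camera("scene");ox,oy,yw=np.load("case.npy")
# peg: darkest blob near expected place
p=proj("scene",[[547.2,-94.4,105]])[0];print("expected peg",p)
g=a[int(p[1])-12:int(p[1])+12,int(p[0])-12:int(p[0])+12].max(2)
ys,xs=np.where(g<40);print(len(ys),xs.mean()+int(p[0])-12,ys.mean()+int(p[1])-12)
# board top front edge shift: compare before/after in the scene view via template of ring and pin-free board stretch
b=cv2.imread("pics/s4full.png")
for n,(r0,r1,c0,c1) in dict(ring=(236,256,274,296),carton=(246,272,226,256)).items():
    m=cv2.matchTemplate(a[r0-6:r1+6,c0-6:c1+6],b[r0:r1,c0:c1],5);print(n,cv2.minMaxLoc(m)[1],cv2.minMaxLoc(m)[3])
E
```

```text
20.2833 [ 473.76002271 -134.0515766   166.44391677] [ 0.39106092  0.58999113 -0.52256064]
expected peg [226.58574887 212.52282892]
53 227.8679245283019 216.28301886792454
ring 0.9991141557693481 (6, 6)
carton 0.9992797374725342 (6, 6)
```

```bash
python3 -c "
from bench import bot
print(bot.close_job())"
```

```text
the job is handed in; nothing more can be done
None
```

I pushed the board onto the plungers, with its bolt pin inside the hook. I then turned the cam clockwise about 210° until the crank was firm at about 12.5 N, let go and handed the job in at about 20 s. A last camera check found the peg where I left it and the ring and carton unmoved. I judged the board tight against its stops from the crank load, not from a final measurement of its position.

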